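Unload a dial scale and set it to zero

TASK

Take the hanging test weight off the dial scale: push it straight back with its cross pin against the red sprung keeper until the pin is clear of the hook noses, raise it just over the noses and draw it out forwards, and stand it upright, gently, wholly on the round cork mat. Then, with the scale unloaded, turn the bezel of the dial until its red zero mark lines up with the pointer. Press the keeper with the weight, not with the fingers, and leave the other things on the bench where they are.

Things in the scene. Friction and masses are not known exactly. Their poses are not given: they have to be found in the camera images.
- scale: Grey bench scale, fixed, base 170 x 330 mm, 18 mm high. Origin: centre of its underside. x points to the scale's back (away from the robot at yaw 0), y to its left, z up. Twin hooks at its right front; behind them a post, front face 66 mm behind the hanging pin; dial at its left on a pedestal, top 109 mm above the worktop. Hooks, keeper and post are all lower than 175 mm.
- hook_seat (a point): Centre of the seated pin, midway between the two steel hooks (bent 8 mm bar, 44 mm apart along y), at [-0.03, -0.09, 0.145] of the scale when unloaded. The hooks are on a spring carriage that sinks with the load. The pin rests on level bars, along which it can slide back (+x of the scale), up to 23 mm; risers stand 1.5 mm in front of it.
- hook_nose (a point): Rear end of the hook noses, midway between the hooks. They reach 8 mm behind the seated pin's centre line, 2 mm over the pin, top 15 mm above its centre. The pin (radius 5 mm) must be pushed 13 mm or more (18 mm is good) along +x of the scale from its seat, then raised over the noses (centre 20 to 40 mm above the unloaded seat; higher, the foot meets the hooks from below), then drawn forwards 60 mm or more.
- weight: Hanging test weight, 0.48 to 0.72 kg, loose: round dark steel foot 54 mm across, 26 mm high; a brass hanger plate above it, 10 mm thick (x), 30 mm wide (y), up to z = 0.176; a cross pin of 10 mm diameter, 80 mm long along y, at z = 0.100. Origin: centre of its flat underside, z up. At first it hangs by the pin in the hooks, axes parallel to the scale's, underside about 40 mm up.
- weight_tab (a point): Middle of the free upper end of the weight's hanger plate, 158 mm above its underside: the place to grip, across the 10 mm thickness (closing along the weight's x axis). 18 mm of plate above it, 27 mm free below it down to the hook noses when hung (the pin is 58 mm below it).
- weight_pin (a point): Centre of the weight's cross pin.
- keeper (a joint): Red keeper, two upright blades behind the pin (31 mm either side of the hooks' middle): angle in rad, 0 shut (1.5 mm behind the seated pin), about 0.6 with the pin pushed 18 mm back, stop at 0.85. Hinged 26 mm below the seated pin, sprung shut: about 1.7 N to start, 5 N at 18 mm.
- hook (a joint): How far the hooks' spring carriage is sunk by the load, m: 0 unloaded, about 0.004 to 0.008 with the weight on.
- pointer (a joint): Angle of the black pointer over the dial, rad, counterclockwise from above. It follows the load: 0 unloaded (it then points along +x of the scale), about -1 to -2 with the weight on (clockwise).
- bezel (a joint): Angle of the dial's bezel knob, rad, counterclockwise from above; 0 when its zero mark lies along +x of the scale. It turns the white face with its red zero mark, from -3.1 to 3.1, and stays where it is left (friction 0.06 N m). A division (40 in all) is 0.157 rad. It starts at 0.5 to 1.9, so it must be turned clockwise.
- bezel_centre (a point): Centre of the black ribbed round bezel knob, on its upright axis: 60 mm diameter, 22 mm high (97 mm above the worktop, so the knob spans 86 to 108 mm); the pedestal under it is 46 mm across. Grip it across the diameter from above.
- zero_mark (a point): The red zero mark on the dial face, 23 mm from the axis.
- pointer_tip (a point): Tip of the black pointer, 23 mm from the axis of the dial.
- mat: Round cork mat, fixed, 140 mm across, 4 mm thick, on the worktop to the left or right of the scale. Origin: centre of its underside.
- tape_roll: Roll of tape lying flat, 66 mm across, 18 mm high, a loose bystander on the other side of the scale from the mat. Origin: centre of its underside.
- steel_can: White powder can, 58 mm across, 110 mm tall, a loose bystander behind the scale. Origin: centre of its underside.

How it is judged (in metres and radians):
On the way, in this order (a step that is already met when the one before it is completed fails the run):
1. the keeper is pressed back with the weight (value of joint keeper above 0.3 rad and contact force between weight and scale above 0.3 N), for 0.05 s.
2. the weight is off the hooks, in front of them (x of weight_pin in the frame of scale below -0.06 m and contact force between weight and scale below 0.1 N and value of joint hook below 0.0008 m), for 0.1 s.
3. the weight stands upright on the cork mat, released (horizontal distance between weight and mat below 0.035 m and angle between weight's own z axis and vertical below 0.08 rad and height (world z) of weight below 0.01 m and contact force between the fingers and weight below 0.1 N and linear speed of weight below 0.03 m/s), for 0.2 s.
4. the zero mark is turned to the pointer (horizontal distance between zero_mark and pointer_tip below 0.002 m and value of joint hook below 0.0008 m), for 0.2 s.
At the end, for the whole second after the job is handed in: The weight stands released, at rest and upright (within 0.08 rad) on the cork mat, its centre within 35 mm of the mat's centre; the hooks are unloaded with the keeper shut; and the zero mark stands at the pointer's tip within 2 mm (about half a division) (all of step 3 and all of step 4 and value of joint keeper below 0.1 rad); the robot touches nothing.
It fails at once if the fingers push the keeper or hooks while the keeper is open (value of joint keeper above 0.15 rad and contact force between the fingers and scale above 1 N).
It fails at once if the weight is dropped or thrown (contact force between the fingers and weight below 0.1 N and linear speed of weight above 0.4 m/s).
It fails at once if the tape roll is moved by more than 3 cm (distance of tape_roll from where it was at the start of the episode above 0.03 m).
It fails at once if the powder can is moved by more than 3 cm (distance of steel_can from where it was at the start of the episode above 0.03 m).
It also fails if it takes over 72 s, if anything falls off the work surface, if the arm or the gripper's body presses on something with over 40 N, if the wrist force passes 120 N, or if a joint passes its speed limit or range.

ROBOT

A 7-joint arm with a two-finger parallel gripper is mounted at the origin on a cart in front of the work surface, level with it; the furniture and walls round the work are solid. World frame = base frame: x ahead of the robot, y to its left, z up, the work surface at z = 0. Lengths are in m, angles in degrees, forces in N, time in s.
With the tool pointing down it reaches from about 0.425 to 0.875 m from the base axis. Payload 4.7 kg.
Tool frame: the origin (TCP) lies on the mounting face of the last link; the fingertips stand 182 mm ahead of it and the grasp point (between the pads) lies 164 mm ahead of it; z points along the fingers, x is the direction in which the jaws open and shut, and the axes are right-handed (so a half turn about z gives the same grasp; the last joint's range is limited). The gripper opens to 87 mm and grips with 3 to 60 N. Pads are 19 mm wide; open, the fingers measure 117 mm over their backs; the gripper's body (75 mm by 190 mm) begins 51 mm behind the grasp point.
Start: joints at [-72.531, 18.392, -4.016, 83.108, 1.295, 78.541, -3.26], TCP at [0.186, 0.623, 0.405] pointing down, gripper open.
Joint ranges: [-163.93, 163.93], [-17.29, 119.83], [-79.2, 71.16], [3.27, 140.29], [-89.18, 269.18], [5.43, 117.66], [-154.24, 154.24]. Speed limits (degrees/s): [147.25, 147.25, 180, 180, 180, 180, 180].

INTERFACE

Orientations are given as [roll, pitch, yaw] about the fixed x, y, z axes, in that order (R = Rz(yaw) Ry(pitch) Rx(roll)).
In Python, from cell import status, cams, env, outline_of, landmark_of gives the robot as it stands. The module is installed in compiled form; this text tells all that it offers.
- The arm moves only by the tool jog_arm, never from a script. Its argument "rows" is a list of rows, each a list of 7 numbers: the closure, from 0 (fully open) to 1 (shut), then the shift along the tool's x, y, z in m, then the turn, a rotation vector about the tool's x, y, z in degrees. A call has 1 to 12 rows; each row shifts and turns the commanded pose from where the row before left it, along the tool's axes as they then stand; what a row does not reach is not made up. A row lasts 1/12 s, in which the tool goes at most 41.7 mm and 7.16 degrees, less where a joint would pass 70% of its speed; a pose out of reach is approached as far as the arm can. A call with a gripper value outside its range is refused whole. The fingers move at their own pace and stop on an object; "grip_force" is the grip in N (left out, the last holds). Time passes only in rows, so rows that do not move let the fingers close. It gives the time, the measured TCP pose, the force and the opening at its end, in the units of the state.
- status.get_obs(): the state, without advancing time (a new reading comes with each control period).
- cams.read_camera(name): name is "scene" or "side" or "wrist"; returns (picture, depth): 400x640x3 uint8, red, green, blue; 400x640 float32, m along the optical axis (not along the pixel's ray), 0 where there is no reading.
- cams.camera_params(name): a dict with "vfov" (degrees; the focal length in pixels is half the picture's height over the tangent of half this angle, whatever the lens; pixels are square), "cx", "cy" (the principal point, pixels), "k1" (the pictures are not rectified: a ray, as slopes to the right and down, at radius r is drawn at 1 + k1 r^2 times it, then the intrinsics apply), "eye" and "attitude" of the camera in the world. Camera axes: x right, y up, looking along -z (the intrinsics and any distortion apply to the point x, -y, -z); pixel columns grow to the right and rows downward; lengths in m; the calibration is good to about 2 mm. A picture is of the moment at which its call begins: read the wrist's pose just before it. camera_params takes no time and is no camera call; for the wrist camera it gives the pose at the moment of the call.
- env.sign_off(): hands the job in, once; it reports no verdict.
Trained networks look in the newest picture that a camera, given by its name, has taken for a name from the list of things; names that differ only in an ending like _2 or _b are one class to them, and where a whole thing is asked for, a point or a joint stands for the part that bears it (a point fixed in the world has none). Each returns a list of dicts, best first, with "conf" (0 to 1); they miss things now and then, are a little off and sometimes report something else, mostly with a low value. They report only what shows in the picture. A call takes as long as a camera call.
- outline_of(camera, name): "pixels" (400x640 bool, what is visible of it) and "box" ([left, top, right, bottom] in pixels, round what is visible of it).
- landmark_of(camera, name): "position" ([row, column] in pixels: a listed point, or the origin of a listed thing).
The state is a dict: "time_s": time; "qpos": joint angles; "joint_velocities": joint speeds; "effort": joint torques, N m; "tool_pos": TCP position; "tool_rot": TCP orientation; "force": force on the tool from outside, world axes, zero at the start; "wrist_torque": the same for the moment, N m; "grip_width": finger opening in m.
Only numpy, scipy, OpenCV 4.12 (cv2) and the standard library are available. Lean on these libraries where they do the work, as an engineer would, in place of code of your own. Each camera call takes 0.05 s, during which the arm holds its last target. There are 200 camera calls.

## Working session

There is one attempt and no reset: what is moved stays moved. The work goes in short steps, Python scripts to look and compute and a tool call to move; the robot and the scene stay as the last step left them, time stands still between calls to the robot, and variables do not carry over. Pictures are saved under pics/ and viewed, about 8 in all and at most 12, crops included, and the job is handed in when it is done.

Besides the shell and the picture viewer there is one more tool, called after "Call:" as name(argument=value, ...) on one line, values as JSON. jog_arm: Moves the arm, as the interface text tells. Its arguments: {"type":"object","properties":{"rows":{"type":"array"},"grip_force":{"type":"number"}},"required":["rows"]}

```bash
mkdir -p pics; cat > h.py <<'E'
import numpy as np, cv2
from scipy.spatial.transform import Rotation as R
from cell import status, cams, env, outline_of, landmark_of
def K(p,h=400):
    f=h/2/np.tan(np.radians(p['vfov'])/2); return f
def pose(p):
    a=np.array(p['attitude'],float)
    M=a if a.shape==(3,3) else R.from_euler('xyz',a,degrees=True).as_matrix()
    return M,np.array(p['eye'],float)
def ray(p,row,col):
    f=K(p); x=(col-p['cx'])/f; y=(row-p['cy'])/f
    rd=np.hypot(x,y); r=rd
    for _ in range(20): r=rd/(1+p['k1']*r*r)
    s=r/rd if rd>0 else 1
    M,e=pose(p); return e, M@np.array([x*s,-y*s,-1.])
def at_z(p,row,col,z):
    e,d=ray(p,row,col); return e+d*(z-e[2])/d[2]
def at_d(p,row,col,D):
    e,d=ray(p,row,col); return e+d*D
def proj(p,X):
    M,e=pose(p); c=M.T@(np.array(X)-e); x=c[0]/-c[2]; y=-c[1]/-c[2]
    k=1+p['k1']*(x*x+y*y); f=K(p); return p['cy']+f*y*k, p['cx']+f*x*k
def tri(pts):
    A=np.zeros((3,3));b=np.zeros(3);rs=[]
    for p,rc in pts:
        e,d=ray(p,*rc); d/=np.linalg.norm(d); P=np.eye(3)-np.outer(d,d); A+=P;b+=P@e; rs.append((e,P))
    X=np.linalg.solve(A,b); return X,[np.linalg.norm(P@(X-e)) for e,P in rs]
E
python3 - <<'E'
from h import *
print(status.get_obs())
for c in ['scene','side','wrist']:
    p=cams.camera_params(c); print(c,p)
    im,d=cams.read_camera(c); cv2.imwrite(f'pics/{c}0.png',im[...,::-1]); np.save(c+'0.npy',d)
P={c:cams.camera_params(c) for c in ['scene','side']}
for n in ['hook_seat','hook_nose','weight_tab','weight_pin','bezel_centre','zero_mark','pointer_tip','mat','tape_roll','steel_can','scale','weight']:
    v=[]
    for c in P:
        r=landmark_of(c,n)
        if r: v.append((P[c],r[0]['position'])); print(n,c,np.round(r[0]['position'],1),round(r[0]['conf'],2))
    if len(v)==2: X,e=tri(v); print('   ',X.round(4),np.round(e,4))
E
```

```text
{'time_s': 0.0, 'qpos': array([-72.53077369,  18.44080832,  -4.01501685,  83.17133217,
         1.29418262,  78.5414835 ,  -3.2595195 ]), 'joint_velocities': array([-0.08979329,  0.06221401,  0.07598428, -0.11270291,  0.0009441 ,
        0.00501175, -0.00899108]), 'effort': array([ 5.57667056e-05, -4.91279769e+01, -4.03597355e-01, -3.12526274e+01,
       -6.39089313e-02,  4.35140985e-02,  1.64522830e-04]), 'tool_pos': array([0.18634486, 0.62252225, 0.40367257]), 'tool_rot': array([1.79995046e+02, 1.08432763e-01, 7.33402687e+01]), 'force': array([-0.16726511,  0.18327868, -0.51881128]), 'wrist_torque': array([-0.00577045, -0.01214379, -0.06075342]), 'grip_width': 0.0865458332387969}
scene {'vfov': 57.22351085600749, 'cx': 318.19834946722483, 'cy': 206.4860939971936, 'k1': -0.038867433027397924, 'eye': array([ 0.30147991, -0.61131978,  0.72378482]), 'attitude': array([ 49.75486619,  -0.60150644, -25.93867256])}
side {'vfov': 47.04126751931591, 'cx': 321.4233557023244, 'cy': 194.02615193738603, 'k1': -0.09789714225514977, 'eye': array([0.20735129, 0.60744589, 1.45609748]), 'attitude': a
[... 861 characters left out ...]
.1033 -0.5353] [0.0428 0.0428]
pointer_tip scene [251.9 292.4] 0.34
pointer_tip side [299.3 280.2] 0.43
    [ 0.6261  0.2774 -0.3045] [0.0113 0.0113]
mat scene [185.9 253.3] 0.67
mat side [299.7 281.7] 0.75
    [0.5369 0.3348 0.003 ] [0.0017 0.0017]
tape_roll scene [370.6 340.1] 0.92
tape_roll side [161.2 393.5] 0.54
    [ 0.4998 -0.3261  0.0062] [0.0026 0.0026]
steel_can scene [274.3 399.8] 0.89
steel_can side [159.3 311.1] 0.8
    [ 0.7642 -0.1656 -0.0089] [0.0052 0.0052]
scale scene [252.6 293.2] 0.62
scale side [224.8 336.5] 0.92
    [5.387e-01 1.170e-02 3.000e-04] [0.0004 0.0004]
weight scene [265.4 290.4] 0.71
weight side [210.2 360.9] 0.73
    [ 0.4949 -0.0639  0.0463] [0.0065 0.0065]
```

```bash
python3 - <<'E'
import cv2,numpy as np
a=cv2.imread('pics/scene0.png');b=cv2.imread('pics/side0.png')
A=cv2.resize(a[110:400,180:440],None,fx=1.5,fy=1.5);B=cv2.resize(b[130:320,240:430],None,fx=2.1,fy=2.1)
h=max(len(A),len(B));c=np.zeros((h,A.shape[1]+B.shape[1],3),np.uint8);c[:len(A),:A.shape[1]]=A;c[:len(B),A.shape[1]:]=B
print(c.shape);cv2.imwrite('pics/c0.png',c)
E
```

```text
(435, 789, 3)
```

View pics/c0.png

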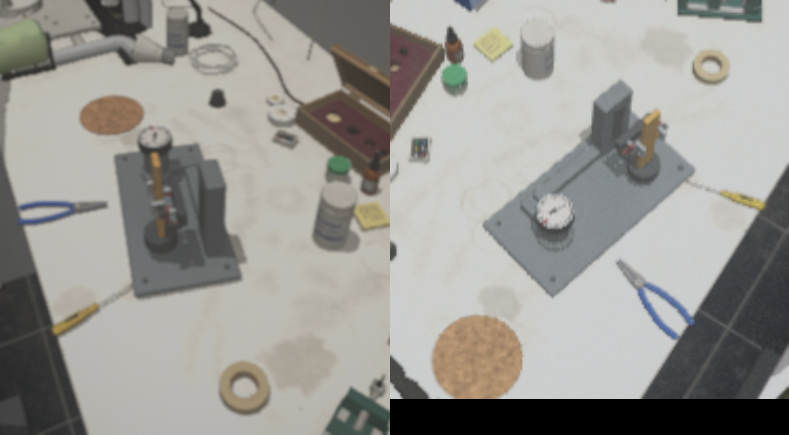

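```bash
cat >> h.py <<'E'
def grid(p,mask,D):
    r,c=np.nonzero(mask&(D>0)); return np.array([at_d(p,a,b,D[a,b]) for a,b in zip(r,c)]),r,c
def move(dst,yaw,n=None,obs=None):
    """rows tool-frame from current pose to world dst with yaw; per-row equal; yaw spun evenly"""
    o=obs or status.get_obs(); q=R.from_euler('xyz',o['tool_rot'],degrees=True); t=R.from_euler('xyz',[180,0,yaw],degrees=True)
    rv=(q.inv()*t).as_rotvec(degrees=True); d=np.array(dst)-o['tool_pos']
    n=n or int(max(np.ceil(np.linalg.norm(d)/.04),np.ceil(np.linalg.norm(rv)/7)))
    for i in range(n):
        print([round(x,4) for x in q.inv().apply(d/n)],[round(x,2) for x in rv/n]); q=q*R.from_rotvec(rv/n,degrees=True)
E
python3 - <<'E'
from h import *
for c in ['side','scene']:
    p=cams.camera_params(c); _,d=cams.read_camera(c); m=outline_of(c,'scale')[0]['pixels']
    X,r,cc=grid(p,m,d); k=(X[:,2]>.008)&(X[:,2]<.028)
    print(c,len(X),k.sum(),cv2.minAreaRect(X[k][:,:2].astype(np.float32)*1000))
    k=(X[:,2]>.095)&(X[:,2]<.12)&(X[:,1]>0.03); print('dial',X[k].mean(0),k.sum(),X[:,2].max())
move([0.52,0.02,0.42],0)
E
```

```text
side 3981 2702 ((541.5713500976562, 16.401840209960938), (328.56927490234375, 168.4757537841797), 76.42354583740234)
dial [0.55136756 0.1066604  0.10668718] 259 0.18362762137964417
scene 6072 3723 ((540.4990844726562, 10.171539306640625), (330.9494934082031, 169.7706298828125), 76.63509368896484)
dial [0.54957972 0.09380305 0.10676197] 327 0.2131504900327469
[np.float64(-0.0268), np.float64(0.0274), np.float64(-0.0008)] [np.float64(-0.0), np.float64(-0.0), np.float64(4.07)]
[np.float64(-0.0248), np.float64(0.0292), np.float64(-0.0008)] [np.float64(-0.0), np.float64(-0.0), np.float64(4.07)]
[np.float64(-0.0226), np.float64(0.0309), np.float64(-0.0008)] [np.float64(-0.0), np.float64(-0.0), np.float64(4.07)]
[np.float64(-0.0204), np.float64(0.0324), np.float64(-0.0008)] [np.float64(-0.0), np.float64(-0.0), np.float64(4.07)]
[np.float64(-0.018), np.float64(0.0338), np.float64(-0.0008)] [np.float64(-0.0), np.float64(-0.0), np.float64(4.07)]
[np.float64(-0.0156), np.float64(0.035), np.float64(-0.0008)] [np.float64(-0.0), np.float64(-0.0), np.float64(4.07)]
[np.float64(-0.013), np.float64(0
[... 671 characters left out ...]

[np.float64(0.003), np.float64(0.0382), np.float64(-0.0008)] [np.float64(-0.0), np.float64(-0.0), np.float64(4.07)]
[np.float64(0.0057), np.float64(0.0378), np.float64(-0.0008)] [np.float64(-0.0), np.float64(-0.0), np.float64(4.07)]
[np.float64(0.0084), np.float64(0.0373), np.float64(-0.0008)] [np.float64(-0.0), np.float64(-0.0), np.float64(4.07)]
[np.float64(0.011), np.float64(0.0366), np.float64(-0.0008)] [np.float64(-0.0), np.float64(-0.0), np.float64(4.07)]
[np.float64(0.0136), np.float64(0.0358), np.float64(-0.0008)] [np.float64(-0.0), np.float64(-0.0), np.float64(4.07)]
[np.float64(0.0161), np.float64(0.0347), np.float64(-0.0008)] [np.float64(-0.0), np.float64(-0.0), np.float64(4.07)]
```

```bash
python3 - <<'E' | sed 's/np.float64(\([^)]*\))/\1/g'
from h import *
move([0.52,-0.03,0.42],-13.5,22)
E
```

```text
[-0.0241, 0.023, -0.0007] [-0.0, -0.0, 3.95]
[-0.0224, 0.0246, -0.0007] [-0.0, -0.0, 3.95]
[-0.0207, 0.0261, -0.0007] [-0.0, -0.0, 3.95]
[-0.0188, 0.0275, -0.0007] [-0.0, -0.0, 3.95]
[-0.0169, 0.0287, -0.0007] [-0.0, -0.0, 3.95]
[-0.0149, 0.0298, -0.0007] [-0.0, -0.0, 3.95]
[-0.0128, 0.0308, -0.0007] [-0.0, -0.0, 3.95]
[-0.0106, 0.0316, -0.0007] [-0.0, -0.0, 3.95]
[-0.0084, 0.0322, -0.0007] [-0.0, -0.0, 3.95]
[-0.0062, 0.0327, -0.0007] [-0.0, -0.0, 3.95]
[-0.0039, 0.0331, -0.0007] [-0.0, -0.0, 3.95]
[-0.0017, 0.0333, -0.0007] [-0.0, -0.0, 3.95]
[0.0006, 0.0333, -0.0007] [-0.0, -0.0, 3.95]
[0.0029, 0.0332, -0.0007] [-0.0, -0.0, 3.95]
[0.0052, 0.0329, -0.0007] [-0.0, -0.0, 3.95]
[0.0075, 0.0325, -0.0007] [-0.0, -0.0, 3.95]
[0.0097, 0.0319, -0.0007] [-0.0, -0.0, 3.95]
[0.0119, 0.0311, -0.0007] [-0.0, -0.0, 3.95]
[0.014, 0.0303, -0.0007] [-0.0, -0.0, 3.95]
[0.016, 0.0292, -0.0007] [-0.0, -0.0, 3.95]
[0.018, 0.028, -0.0007] [-0.0, -0.0, 3.95]
[0.0199, 0.0267, -0.0007] [-0.0, -0.0, 3.95]
```

Call:
jog_arm(rows=[[0,-0.024,0.023,-0.001,0,0,3.95],[0,-0.022,0.025,-0.001,0,0,3.95],[0,-0.021,0.026,-0.001,0,0,3.95],[0,-0.019,0.0275,-0.001,0,0,3.95],[0,-0.017,0.029,-0.001,0,0,3.95],[0,-0.015,0.03,-0.001,0,0,3.95],[0,-0.013,0.031,-0.001,0,0,3.95],[0,-0.0105,0.0315,-0.001,0,0,3.95],[0,-0.0085,0.032,0,0,0,3.95],[0,-0.006,0.0325,0,0,0,3.95],[0,-0.004,0.033,0,0,0,3.95]])

```text
time_s: 2.47
tool_pos: [0.3538, 0.2946, 0.4131]
tool_rot: [-180.0, -0.1, 29.7]
force: [-0.1, 0.7, 0.4]
grip_width: 0.0871
```

Call:
jog_arm(rows=[[0,-0.0015,0.0335,-0.001,0,0,3.95],[0,0.0005,0.0335,-0.001,0,0,3.95],[0,0.003,0.033,-0.001,0,0,3.95],[0,0.005,0.033,-0.001,0,0,3.95],[0,0.0075,0.0325,-0.001,0,0,3.95],[0,0.0095,0.032,-0.001,0,0,3.95],[0,0.012,0.031,-0.001,0,0,3.95],[0,0.014,0.03,-0.001,0,0,3.95],[0,0.016,0.029,0,0,0,3.95],[0,0.018,0.028,0,0,0,3.95],[0,0.02,0.027,0,0,0,3.95],[0,0,0,0,0,0,0]])

```text
time_s: 3.47
tool_pos: [0.5214, -0.0374, 0.4214]
tool_rot: [179.8, -0.2, -14.3]
force: [-0.8, 0.0, -0.2]
grip_width: 0.0869
```

```bash
python3 - <<'E'
from h import *
o=status.get_obs(); print(o['tool_pos'],o['tool_rot'],o['qpos'].round(1),o['force'])
p=cams.camera_params('wrist'); im,d=cams.read_camera('wrist'); cv2.imwrite('pics/w1.png',im[...,::-1]); np.save('w1.npy',d)
Z={'hook_seat':.14,'hook_nose':.15,'weight_tab':.198,'weight_pin':.14,'bezel_centre':.097,'zero_mark':.109,'pointer_tip':.109,'scale':0,'weight':.04}
for n in Z:
    r=landmark_of('wrist',n)
    if r:
        rc=r[0]['position']; print(n,np.round(rc,1),round(r[0]['conf'],2),at_z(p,*rc,Z[n]).round(4), d[int(rc[0]),int(rc[1])])
m=outline_of('wrist','weight')[0]['pixels']
X,r,c=grid(p,m,d); k=X[:,2]>.175; print(k.sum(),X[k].mean(0),X[:,2].max(),cv2.minAreaRect(X[k][:,:2].astype(np.float32)*1000))
m=outline_of('wrist','scale')[0]['pixels']
X,r,c=grid(p,m,d);k=(X[:,2]>.01)&(X[:,2]<.026);print(cv2.minAreaRect(X[k][:,:2].astype(np.float32)*1000))
E
```

```text
[ 0.52137588 -0.03738308  0.42135399] [179.80513377  -0.20521304 -14.265626  ] [-33.6   1.7  35.8 100.9  -0.8  77.5 -12. ] [-0.75420112  0.00823403 -0.22688399]
hook_seat [240.  297.1] 0.73 [ 0.4936 -0.066   0.14  ] 0.25235447
hook_nose [244.4 305.1] 0.75 [ 0.5007 -0.0672  0.15  ] 0.4219131
weight_tab [275.9 291. ] 0.69 [ 0.493  -0.0663  0.198 ] 0.21069501
weight_pin [237.3 292.7] 0.77 [ 0.4907 -0.0627  0.14  ] 0.2532756
bezel_centre [ 23.4 313.6] 0.65 [0.5507 0.0997 0.097 ] 0.26117018
zero_mark [244.  301.2] 0.19 [ 0.4906 -0.0841  0.109 ] 0.29475754
pointer_tip [ 46.1 306.1] 0.67 [0.5402 0.0826 0.109 ] 0.26595753
scale [122.4 324.1] 0.75 [0.5387 0.0114 0.    ] 0.3751255
weight [203.3 299.8] 0.6 [ 0.4904 -0.0654  0.04  ] 0.33651268
780 [ 0.49441159 -0.05642118  0.20124591] 0.21459960624814534 ((491.2982482910156, -64.79286193847656), (28.727375030517578, 10.196925163269043), 76.7061996459961)
((536.3812255859375, -5.1739349365234375), (290.0113220214844, 170.89523315429688), 76.7244644165039)
```

View pics/w1.png

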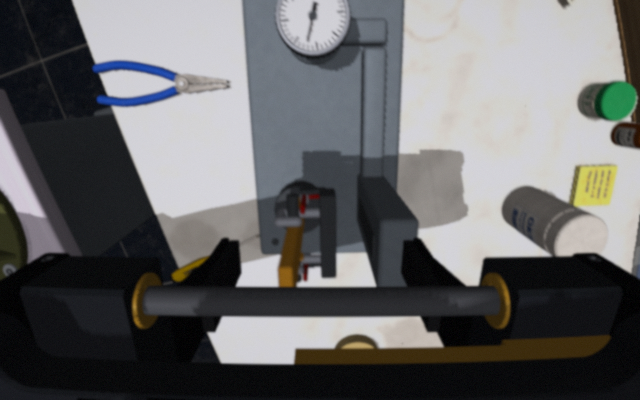

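Call:
jog_arm(rows=[[0,-0.011,0.017,0,0,0,-0.8],[0,-0.011,0.017,0,0,0,0],[0,0,0,0.02,0,0,0],[0,0,0,0.02,0,0,0],[0,0,0,0,0,0,0],[0,0,0,0,0,0,0]])

```text
time_s: 4.57
tool_pos: [0.4906, -0.0582, 0.3803]
tool_rot: [180.0, 0.1, -12.7]
force: [0.1, 0.1, 1.2]
grip_width: 0.0866
```

```bash
python3 - <<'E'
from h import *
o=status.get_obs(); print(o['tool_pos'],o['tool_rot'],o['force'])
q=R.from_euler('xyz',o['tool_rot'],degrees=True)
p=cams.camera_params('wrist'); im,d=cams.read_camera('wrist'); cv2.imwrite('pics/w2.png',im[...,::-1])
for n,z in [('weight_tab',.198),('weight_pin',.14),('hook_seat',.14)]:
    r=landmark_of('wrist',n)
    if r:
        rc=r[0]['position']; print(n,np.round(rc,1),round(r[0]['conf'],2),at_z(p,*rc,z).round(4))
m=outline_of('wrist','weight')[0]['pixels']
X,r,c=grid(p,m,d); k=X[:,2]>.18; T=q.inv().apply(X-o['tool_pos'])
print(k.sum(),X[:,2].max(),cv2.minAreaRect(X[k][:,:2].astype(np.float32)*1000), np.percentile(T[k],[1,5,50,95,99],axis=0).round(4))
E
```

```text
[ 0.49059442 -0.05824808  0.38034958] [ 1.79971307e+02  9.92760572e-02 -1.27491710e+01] [0.11778633 0.09934627 1.17319532]
weight_tab [270.5 328.1] 0.59 [ 0.4918 -0.0658  0.198 ]
weight_pin [227.3 326.4] 0.56 [ 0.4921 -0.0642  0.14  ]
hook_seat [190.9 323.3] 0.43 [ 0.4958 -0.0377  0.14  ]
1014 0.214753713110556 ((492.92901611328125, -58.76818084716797), (16.283706665039062, 10.00705337524414), 78.26653289794922) [[-0.0023 -0.0079  0.1662]
 [-0.0018 -0.0076  0.1667]
 [ 0.0024 -0.0059  0.1686]
 [ 0.0069  0.006   0.1953]
 [ 0.0074  0.0073  0.1997]]
```

View pics/w2.png

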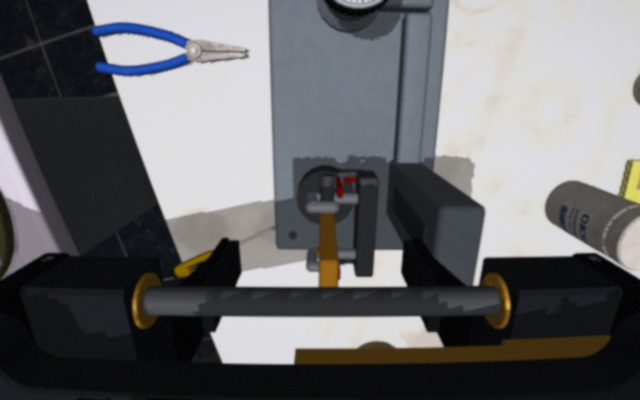

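Call:
jog_arm(rows=[[0,0.0025,0.007,0,0,0,0.6],[0,0,0,0.009,0,0,0],[0,0,0,0.009,0,0,0],[0.4,0,0,0,0,0,0],[0.6,0,0,0,0,0,0],[0.7,0,0,0,0,0,0]], grip_force=30)

```text
time_s: 5.32
tool_pos: [0.4918, -0.0657, 0.3625]
tool_rot: [180.0, 0.0, -13.4]
force: [0.1, -0.2, -0.3]
grip_width: 0.0743
```

```bash
python3 - <<'E'
from h import *
o=status.get_obs(); print(o['tool_pos'],o['tool_rot'],o['force'],o['grip_width'])
q=R.from_euler('xyz',o['tool_rot'],degrees=True)
p=cams.camera_params('wrist'); im,d=cams.read_camera('wrist')
m=outline_of('wrist','weight')[0]['pixels']
X,r,c=grid(p,m,d); T=q.inv().apply(X-o['tool_pos']);k=(X[:,2]>.18)
print(k.sum(),np.percentile(T[k],[1,5,50,95,99],axis=0).round(4))
E
```

```text
[ 0.49178169 -0.06573521  0.36248932] [ 1.79988372e+02  2.91471900e-02 -1.33559374e+01] [ 0.09505178 -0.23390401 -0.25910864] 0.07427550910992896
1171 [[-0.0055 -0.0334  0.1016]
 [-0.005  -0.0148  0.1488]
 [-0.0007 -0.0137  0.1513]
 [ 0.0037 -0.0037  0.1777]
 [ 0.0042  0.014   0.1815]]
```

Call:
jog_arm(rows=[[0.85,-0.0005,0,0,0,0,0],[1,0,0,0,0,0,0],[1,0,0,0,0,0,0],[1,0,0,0,0,0,0],[1,0,0,0,0,0,0],[1,0,0,0,0,0,0],[1,0,0,0,0,0,0],[1,0,0,0,0,0,0],[1,0,0,0,0,0,0],[1,0,0,0,0,0,0],[1,0,0,0,0,0,0],[1,0,0,0,0,0,0]], grip_force=40)

```text
time_s: 6.42
tool_pos: [0.4915, -0.0658, 0.3629]
tool_rot: [-180.0, -0.0, -13.4]
force: [2.2, -0.3, 0.1]
grip_width: 0.0097
```

Call:
jog_arm(rows=[[1,0.003,0,0,0,0,0],[1,0.003,0,0,0,0,0],[1,0.003,0,0,0,0,0],[1,0.003,0,0,0,0,0],[1,0.003,0,0,0,0,0],[1,0.002,0,0,0,0,0],[1,0.002,0,0,0,0,0],[1,0,0,0,0,0,0],[1,0,0,0,0,0,0]])

```text
time_s: 7.17
tool_pos: [0.5079, -0.0695, 0.3611]
tool_rot: [180.0, 0.6, -13.3]
force: [-8.0, 2.0, 1.2]
grip_width: 0.0096
```

```bash
python3 - <<'E'
from h import *
o=status.get_obs(); print(o['tool_pos'],o['tool_rot'],o['force'],o['wrist_torque'],o['grip_width'])
im,d=cams.read_camera('wrist'); cv2.imwrite('pics/w3.png',cv2.resize(im[120:320,220:470,::-1],None,fx=2.4,fy=2.4))
E
```

```text
[ 0.50789049 -0.06946456  0.36105329] [179.95694725   0.5626714  -13.34143084] [-7.9523186   2.03004226  1.18995674] [0.42549549 2.24120791 0.0465702 ] 0.009603505979534776
```

View pics/w3.png

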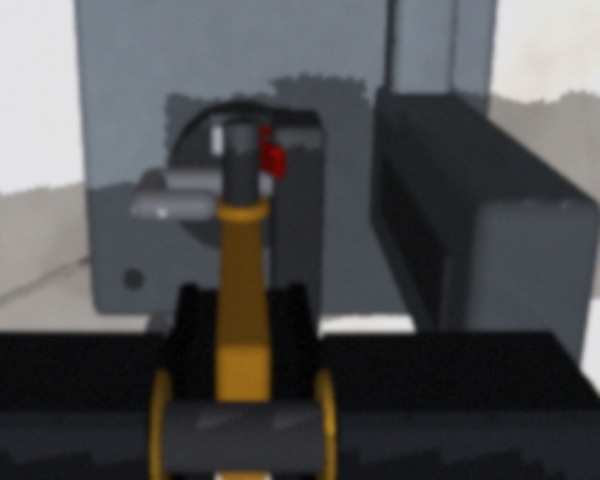

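Call:
jog_arm(rows=[[1,0.001,0,-0.002,0,0,0],[1,0,0,-0.004,0,0,0],[1,0,0,-0.004,0,0,0],[1,0,0,-0.004,0,0,0],[1,0,0,-0.004,0,0,0],[1,0,0,-0.004,0,0,0],[1,0,0,-0.004,0,0,0],[1,0,0,-0.004,0,0,0],[1,0,0,-0.004,0,0,0],[1,0,0,-0.003,0,0,0],[1,0,0,0,0,0,0],[1,0,0,0,0,0,0]])

```text
time_s: 8.22
tool_pos: [0.5102, -0.0703, 0.3997]
tool_rot: [-180.0, 0.2, -13.4]
force: [-5.8, 1.6, -5.4]
grip_width: 0.0098
```

```bash
python3 - <<'E'
from h import *
o=status.get_obs(); print(o['tool_pos'],o['tool_rot'],o['force'],o['wrist_torque'],o['grip_width'])
q=R.from_euler('xyz',o['tool_rot'],degrees=True)
im,d=cams.read_camera('wrist'); p=cams.camera_params('wrist'); cv2.imwrite('pics/w4.png',cv2.resize(im[120:320,220:470,::-1],None,fx=2.4,fy=2.4))
m=outline_of('wrist','weight')[0]['pixels']
X,r,c=grid(p,m,d); T=q.inv().apply(X-o['tool_pos'])
for a in np.arange(.15,.33,.02):
    k=(T[:,2]>a)&(T[:,2]<a+.02)
    if k.sum()>5: print(a.round(2),k.sum(),np.percentile(T[k],[5,50,95],axis=0).round(4).tolist())
E
```

```text
[ 0.51018259 -0.07026333  0.39973821] [-1.79998721e+02  1.53999138e-01 -1.33627723e+01] [-5.84787101  1.62690431 -5.41509198] [0.30921761 1.90810207 0.03296071] 0.00976067921007844
0.15 664 [[-0.0055, -0.0148, 0.1501], [-0.0007, -0.014, 0.1537], [0.0037, -0.0041, 0.1683]]
0.17 290 [[-0.0055, -0.0148, 0.171], [-0.0007, -0.0141, 0.1785], [0.0039, -0.0123, 0.1887]]
0.19 216 [[-0.0057, -0.0143, 0.1906], [-0.0012, -0.0139, 0.1994], [0.0032, -0.0128, 0.209]]
0.21 808 [[-0.0063, -0.0382, 0.2144], [-0.0018, -0.0236, 0.2214], [0.0032, -0.0137, 0.225]]
0.23 18 [[-0.0214, -0.0324, 0.2305], [-0.0161, -0.0164, 0.2426], [-0.0009, -0.0159, 0.248]]
0.25 23 [[-0.008, -0.0173, 0.2574], [0.0046, -0.0091, 0.2583], [0.0062, 0.0051, 0.2626]]
0.27 6 [[-0.014, -0.0281, 0.2781], [-0.0139, -0.0258, 0.2793], [-0.0097, -0.0244, 0.2808]]
0.29 634 [[-0.0258, -0.0175, 0.2984], [-0.0155, 0.0065, 0.2995], [0.0223, 0.0217, 0.3009]]
0.31 21 [[-0.024, -0.0208, 0.3102], [-0.0203, -0.0181, 0.3153], [-0.0174, -0.0143, 0.3221]]
```

View pics/w4.png

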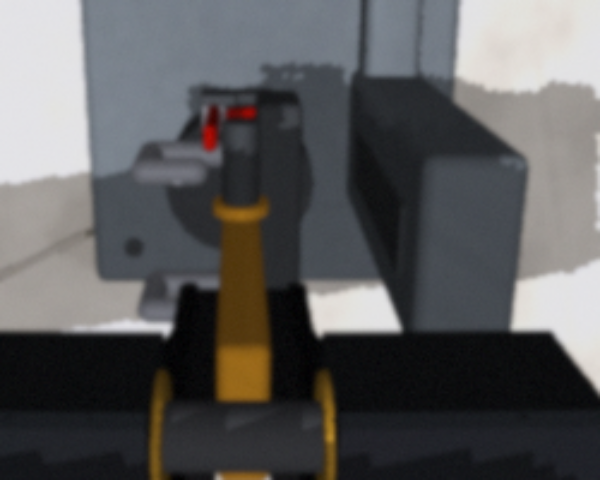

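Call:
jog_arm(rows=[[1,-0.003,0,0.002,0,0,0],[1,-0.005,0,0,0,0,0],[1,-0.006,0,0,0,0,0],[1,-0.006,0,0,0,0,0],[1,-0.007,0,0,0,0,0],[1,-0.008,0,0,0,0,0],[1,-0.008,0,0,0,0,0],[1,-0.008,0,0,0,0,0],[1,-0.008,0,0,0,0,0],[1,-0.008,0,0,0,0,0],[1,-0.008,0,0,0,0,0],[1,0,0,0,0,0,0]])

```text
time_s: 9.32
tool_pos: [0.4363, -0.0527, 0.3976]
tool_rot: [-179.9, 0.1, -13.3]
force: [0.3, 0.2, -7.2]
grip_width: 0.0098
```

Call:
jog_arm(rows=[[1,0,0,0,0,0,0],[1,0,0,0,0,0,0]])

```text
time_s: 9.48
tool_pos: [0.438, -0.0531, 0.398]
tool_rot: [-180.0, -0.1, -13.4]
force: [1.1, -0.2, -6.9]
grip_width: 0.0096
```

```bash
python3 - <<'E'
from h import *
o=status.get_obs(); print(o['tool_pos'],o['tool_rot'],o['force'],o['qpos'].round(1),o['grip_width'])
im,d=cams.read_camera('scene'); a=im[130:330,200:400,::-1]
im2,d=cams.read_camera('side'); b=im2[130:330,260:460,::-1]
cv2.imwrite('pics/s5.png',cv2.resize(np.hstack([a,b]),None,fx=2,fy=2))
for c in['scene','side']:
  p=cams.camera_params(c); 
  r=landmark_of(c,'mat'); print(at_z(p,*r[0]['position'],0))
  m=outline_of(c,'mat')[0]; rr,cc=np.nonzero(m['pixels']); X=np.array([at_z(p,i,j,.004) for i,j in zip(rr,cc)])
  print(cv2.minEnclosingCircle(X[:,:2].astype(np.float32)*1000),m['conf'],X.mean(0))
E
```

```text
[ 0.43804475 -0.05310296  0.39797064] [-1.79981799e+02 -6.21678069e-02 -1.33639860e+01] [ 1.11498289 -0.19017228 -6.94034601] [-33.4 -10.1  33.3 112.6   5.7  75.9 -15.2] 0.009602805665771506
[0.53389391 0.33285037 0.        ]
((527.72021484375, 309.5423278808594), 12.885910034179688) 0.51 [0.5276662  0.30954639 0.004     ]
[0.54335106 0.33079576 0.        ]
((541.7178955078125, 337.79913330078125), 72.42793273925781) 0.64 [0.53930037 0.33829424 0.004     ]
```

View pics/s5.png

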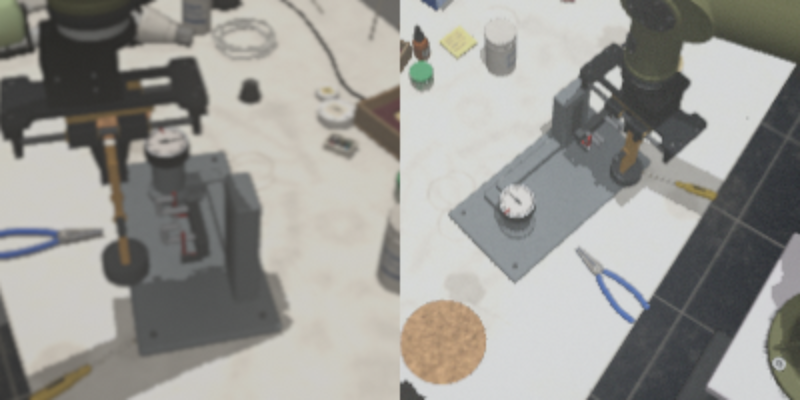

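Call:
jog_arm(rows=[[1,0,0,-0.01,0,0,0],[1,0,0,-0.015,0,0,0],[1,0,0,-0.015,0,0,0],[1,0,-0.01,-0.015,0,0,0],[1,0,-0.02,-0.01,0,0,0],[1,0,-0.03,-0.005,0,0,0],[1,0,-0.03,0,0,0,0],[1,0,-0.03,0,0,0,0],[1,0,-0.03,0,0,0,0],[1,0,-0.03,0,0,0,0],[1,0,-0.03,0,0,0,0],[1,0.003,-0.03,0,0,0,0]])

```text
time_s: 10.78
tool_pos: [0.496, 0.1818, 0.4684]
tool_rot: [-180.0, 0.0, -13.3]
force: [1.1, 0.1, -6.0]
grip_width: 0.0094
```

Call:
jog_arm(rows=[[1,0.003,-0.03,0,0,0,0],[1,0.003,-0.03,0,0,0,0],[1,0,-0.03,0,0,0,0],[1,0,-0.03,0,0,0,0],[1,0,-0.025,0.01,0,0,0],[1,0,-0.015,0.02,0,0,0],[1,0,0,0.02,0,0,0],[1,0,0,0.02,0,0,0],[1,0,0,0.02,0,0,0],[1,0,0,0,0,0,0],[1,0,0,0,0,0,0]])

```text
time_s: 11.7
tool_pos: [0.5386, 0.3344, 0.3768]
tool_rot: [179.8, 0.1, -13.3]
force: [-0.2, -0.4, -5.9]
grip_width: 0.0094
```

```bash
python3 - <<'E'
from h import *
o=status.get_obs(); print(o['tool_pos'],o['tool_rot'],o['force'],o['qpos'].round(1),o['grip_width'])
q=R.from_euler('xyz',o['tool_rot'],degrees=True)
p=cams.camera_params('wrist'); im,d=cams.read_camera('wrist'); cv2.imwrite('pics/w6.png',im[...,::-1])
m=outline_of('wrist','mat')
if m:
  X,r,c=grid(p,m[0]['pixels'],d); k=abs(X[:,2])<.015; print('mat',k.sum(),cv2.minEnclosingCircle(X[k][:,:2].astype(np.float32)*1000), X[k].mean(0))
m=outline_of('wrist','weight')[0]['pixels']
X,r,c=grid(p,m,d); T=q.inv().apply(X-o['tool_pos'])
for a in np.arange(.15,.33,.02):
    k=(T[:,2]>a)&(T[:,2]<a+.02)
    if k.sum()>30: print(a.round(2),k.sum(),np.percentile(T[k],[5,50,95],axis=0).round(4).tolist())
E
```

```text
[0.53861955 0.3344407  0.37675359] [ 1.79849023e+02  1.31933418e-01 -1.33235737e+01] [-0.22650764 -0.44093681 -5.94895321] [-47.9  17.5  16.9  88.4  -5.2  75.1 -43.7] 0.009411612736822032
mat 9608 ((537.2772827148438, 334.51202392578125), 71.46096801757812) [0.54065978 0.34751893 0.00304534]
0.15 699 [[-0.0055, -0.0147, 0.1501], [-0.0011, -0.0139, 0.1535], [0.0035, -0.0035, 0.1684]]
0.17 293 [[-0.0054, -0.0149, 0.1708], [-0.0012, -0.0142, 0.1786], [0.0037, -0.0129, 0.1892]]
0.19 214 [[-0.0053, -0.0144, 0.1914], [-0.0012, -0.0139, 0.1994], [0.0034, -0.0127, 0.2088]]
0.21 819 [[-0.0057, -0.0388, 0.2147], [-0.0006, -0.0241, 0.2213], [0.0038, -0.0139, 0.2252]]
0.29 1965 [[-0.0235, -0.0234, 0.2986], [0.0012, -0.0024, 0.2997], [0.0218, 0.0196, 0.3018]]
0.31 135 [[-0.0223, -0.0258, 0.3104], [0.0004, -0.0238, 0.3158], [0.0202, -0.0117, 0.3221]]
```

View pics/w6.png

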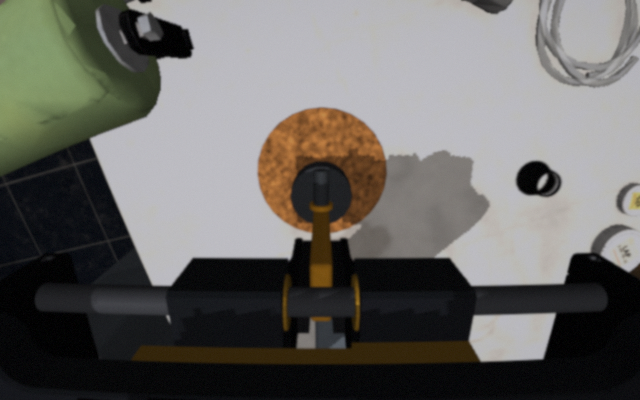

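Call:
jog_arm(rows=[[1,0,0,0.015,0,0,0],[1,0,0,0.015,0,0,0],[1,0,0,0.008,0,0,0],[1,0,0,0.003,0,0,0],[1,0,0,0.002,0,0,0],[1,0,0,0.001,0,0,0],[1,0,0,0,0,0,0]])

```text
time_s: 12.43
tool_pos: [0.5393, 0.3342, 0.3347]
tool_rot: [-179.9, -0.1, -13.4]
force: [0.5, -0.8, -6.5]
grip_width: 0.0095
```

Call:
jog_arm(rows=[[1,0,0,0.001,0,0,0],[1,0,0,0,0,0,0],[1,0,0,0,0,0,0]])

```text
time_s: 12.68
tool_pos: [0.5391, 0.3341, 0.3332]
tool_rot: [-180.0, -0.0, -13.4]
force: [-0.4, -0.2, -6.5]
grip_width: 0.0099
```

Call:
jog_arm(rows=[[1,0,0,0.001,0,0,0],[1,0,0,0.001,0,0,0],[1,0,0,0.001,0,0,0],[1,0,0,0,0,0,0],[1,0,0,0,0,0,0]])

```text
time_s: 13.1
tool_pos: [0.539, 0.3341, 0.3296]
tool_rot: [180.0, 0.0, -13.4]
force: [0.0, 0.4, -5.7]
grip_width: 0.0096
```

Call:
jog_arm(rows=[[1,0,0,0.001,0,0,0],[1,0,0,0.001,0,0,0],[1,0,0,0,0,0,0],[1,0,0,0,0,0,0]])

```text
time_s: 13.43
tool_pos: [0.5392, 0.3342, 0.3287]
tool_rot: [-179.9, -0.1, -13.4]
force: [0.6, -0.5, -0.6]
grip_width: 0.01
```

Call:
jog_arm(rows=[[0.8,0,0,0.0005,0,0,0],[0.7,0,0,0,0,0,0],[0.6,0,0,0,0,0,0],[0.5,0,0,0,0,0,0],[0.4,0,0,0,0,0,0],[0.4,0,0,0,0,0,0],[0.4,0,0,-0.01,0,0,0],[0.4,0,0,-0.02,0,0,0],[0.4,0,0,-0.02,0,0,0],[0.4,0,0,-0.02,0,0,0]])

```text
time_s: 14.27
tool_pos: [0.539, 0.334, 0.3988]
tool_rot: [-180.0, -0.0, -13.4]
force: [0.5, 0.3, -0.0]
grip_width: 0.0523
```

```bash
python3 - <<'E'
from h import *
o=status.get_obs(); print(o['tool_pos'],o['force'],o['grip_width'])
p=cams.camera_params('wrist'); im,d=cams.read_camera('wrist'); cv2.imwrite('pics/w7.png',im[...,::-1])
m=outline_of('wrist','weight')[0]['pixels']; X,r,c=grid(p,m,d)
for a,b in [(.02,.04),(.15,.185)]:
    k=(X[:,2]>a)&(X[:,2]<b); print(a,k.sum(),X[k].mean(0),cv2.minAreaRect(X[k][:,:2].astype(np.float32)*1000))
P={c:cams.camera_params(c) for c in ['scene','side']}
for c in P: cams.read_camera(c)
for n,z in [('bezel_centre',.108),('zero_mark',.109),('pointer_tip',.109)]:
    for c in P:
        for r in landmark_of(c,n)[:2]: print(n,c,np.round(r['position'],1),round(r['conf'],2),at_z(P[c],*r['position'],z))
E
```

```text
[0.53900137 0.3339931  0.39876978] [ 0.46551328  0.30851473 -0.04556034] 0.05230379185263802
0.02 1305 [0.53851929 0.33505512 0.02896954] ((538.0733032226562, 334.2002868652344), (50.328548431396484, 52.644962310791016), 77.42203521728516)
0.15 797 [0.5393201  0.33791907 0.17555168] ((538.7321166992188, 334.72174072265625), (29.132553100585938, 9.832183837890625), 77.22647094726562)
bezel_centre scene [202.5 282.3] 0.82 [0.54720329 0.09496531 0.108     ]
bezel_centre scene [249.5 290.9] 0.22 [ 0.50269771 -0.0699705   0.108     ]
bezel_centre side [232.5 321.6] 0.74 [0.53853534 0.10531627 0.108     ]
zero_mark scene [195.9 276.3] 0.9 [0.54251691 0.12653297 0.109     ]
zero_mark side [283.4 277.8] 0.4 [0.55413188 0.32032482 0.109     ]
```

Call:
jog_arm(rows=[[0.3,0.0063,0.0297,0,0,0,0],[0.3,0.0063,0.0297,0,0,0,0],[0.3,0.0063,0.0297,0,0,0,0],[0.3,0.0063,0.0297,0,0,0,0],[0.2,0.0063,0.0297,0,0,0,0],[0.1,0.0063,0.0297,0,0,0,0],[0,0.0063,0.0297,0.005,0,0,0],[0,0.0063,0.0297,0.005,0,0,0],[0,0.0063,0.0297,0.005,0,0,0],[0,0.0063,0.0297,0.005,0,0,0],[0,0,0,0,0,0,0],[0,0,0,0,0,0,0]])

```text
time_s: 15.77
tool_pos: [0.5314, 0.0283, 0.3769]
tool_rot: [180.0, 0.0, -13.6]
force: [-0.1, 1.6, 0.4]
grip_width: 0.0866
```

```bash
cat > dial.py <<'E'
from h import *
def dial(tag):
    o=status.get_obs(); p=cams.camera_params('wrist'); im,d=cams.read_camera('wrist')
    print('tcp',o['tool_pos'].round(4),o['tool_rot'].round(2),o['force'].round(1))
    for n,z in [('bezel_centre',.097),('zero_mark',.109),('pointer_tip',.109)]:
        for r in landmark_of('wrist',n)[:2]: print(n,np.round(r['position'],1),round(r['conf'],2),at_z(p,*r['position'],z).round(4))
    # ortho-rectified top view of the dial at z=.109, up = scale +x (yaw -13.4), 10 px/mm
    C=np.array([.5500,.0985]); s=np.radians(-13.4); ux=np.array([np.cos(s),np.sin(s)]); uy=np.array([-ux[1],ux[0]])
    N=500; mx=np.zeros((N,N),np.float32); my=mx.copy()
    for i in range(N):
        for j in range(N):
            w=C+ux*(N/2-i)*.00016-uy*(j-N/2)*.00016
            my[i,j],mx[i,j]=proj(p,[w[0],w[1],.109])
    v=cv2.remap(im,mx,my,cv2.INTER_LINEAR); cv2.imwrite(f'pics/{tag}.png',v[...,::-1]); cv2.imwrite(f'pics/{tag}_raw.png',im[...,::-1]); return v
def w2px(x,y): pass
E
python3 - <<'E'
from dial import *
dial('d1')
E
```

```text
tcp [0.5314 0.0283 0.3769] [ 1.7999e+02  4.0000e-02 -1.3630e+01] [-0.1  1.6  0.4]
bezel_centre [104.5 321.7] 0.73 [0.5494 0.1031 0.097 ]
zero_mark [ 69.8 321. ] 0.9 [0.5545 0.1263 0.109 ]
pointer_tip [104.8 357.6] 0.75 [0.5742 0.0972 0.109 ]
```

View pics/d1.png

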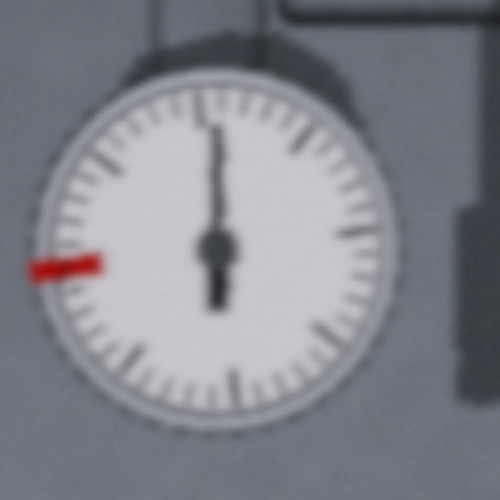

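Call:
jog_arm(rows=[[0,0.001,-0.026,0,0,0,0],[0,0.001,-0.026,0,0,0,0],[0,0,-0.026,0,0,0,0],[0,0,0,0,0,0,-7],[0,0,0,0,0,0,-7],[0,0,0,0,0,0,-7],[0,0,0,0,0,0,-7],[0,0,0,0,0,0,-7],[0,0,0,0,0,0,-7],[0,0,0,0,0,0,-7],[0,0,0,0,0,0,0],[0,0,0,0,0,0,0]])

```text
time_s: 16.97
tool_pos: [0.5516, 0.1071, 0.3772]
tool_rot: [-180.0, -0.0, 35.5]
force: [-0.2, -0.8, 0.3]
grip_width: 0.087
```

```bash
python3 - <<'E'
from h import *
o=status.get_obs(); print(o['tool_pos'],o['tool_rot'],o['qpos'].round(1))
q=R.from_euler('xyz',o['tool_rot'],degrees=True)
p=cams.camera_params('wrist'); im,d=cams.read_camera('wrist'); cv2.imwrite('pics/w8.png',im[...,::-1])
for n in ['bezel','bezel_centre']:
  for r in outline_of('wrist',n)[:1]:
    X,_,_=grid(p,r['pixels'],d); k=(X[:,2]>.1)&(X[:,2]<.116); print(n,k.sum(),cv2.minEnclosingCircle(X[k][:,:2].astype(np.float32)*1000),np.median(X[k][:,2]))
r=landmark_of('wrist','bezel_centre')
if r: print(r[0]['conf'],at_z(p,*r[0]['position'],.097))
c=np.array([.551,.1035,.097]); print(q.inv().apply(c-o['tool_pos']))
E
```

```text
[0.5515879  0.10708133 0.37720536] [-1.79990889e+02 -6.20124293e-03  3.55434680e+01] [-32.7   8.6  21.   98.9  -3.2  73.1  24.6]
bezel 4201 ((550.5950927734375, 103.56961059570312), 30.380661010742188) 0.10779185680034764
bezel_centre 4814 ((550.6212158203125, 21.073200225830078), 111.9465103149414) 0.10780443500187538
0.7 [0.55015994 0.10170581 0.097     ]
[-0.00259059  0.00261684  0.28020467]
```

View pics/w8.png

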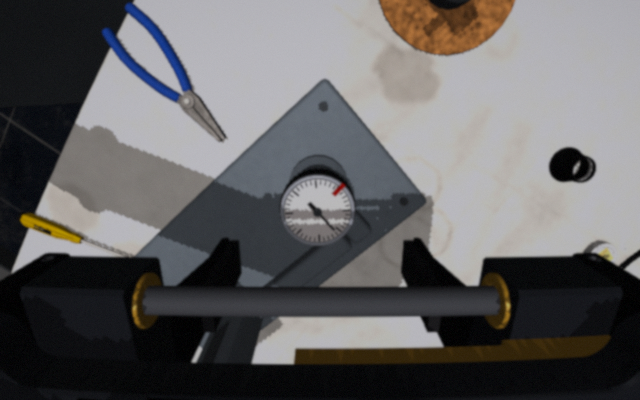

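Call:
jog_arm(rows=[[0,-0.003,0.0025,0.01,0,0,0],[0,0,0,0.025,0,0,0],[0,0,0,0.025,0,0,0],[0,0,0,0.02,0,0,0],[0,0,0,0.015,0,0,0],[0,0,0,0.01,0,0,0],[0,0,0,0.01,0,0,0],[0,0,0,0,0,0,0],[0,0,0,0,0,0,0]])

```text
time_s: 17.92
tool_pos: [0.5507, 0.1021, 0.2621]
tool_rot: [180.0, 0.0, 35.6]
force: [-0.3, -0.0, 0.4]
grip_width: 0.0864
```

Call:
jog_arm(rows=[[0.2,0,0,0,0,0,0],[0.3,0,0,0,0,0,0],[0.4,0,0,0,0,0,0],[0.5,0,0,0,0,0,0],[0.6,0,0,0,0,0,0],[0.6,0,0,0,0,0,0],[0.6,0,0,0,0,0,0]], grip_force=25)

```text
time_s: 18.5
tool_pos: [0.5511, 0.1025, 0.2627]
tool_rot: [180.0, -0.1, 35.6]
force: [1.0, 1.2, 0.2]
grip_width: 0.0584
```

Call:
jog_arm(rows=[[0.6,0,0,0,0,0,4],[0.6,0,0,0,0,0,7],[0.6,0,0,0,0,0,7],[0.6,0,0,0,0,0,7],[0.6,0,0,0,0,0,7],[0.6,0,0,0,0,0,7],[0.6,0,0,0,0,0,7],[0.6,0,0,0,0,0,7],[0.6,0,0,0,0,0,7],[0.6,0,0,0,0,0,7],[0.6,0,0,0,0,0,7],[0.6,0,0,0,0,0,7]])

```text
time_s: 19.5
tool_pos: [0.5518, 0.1025, 0.2628]
tool_rot: [-179.8, -0.2, -45.7]
force: [6.3, -0.6, -2.9]
grip_width: 0.0584
```

Call:
jog_arm(rows=[[0.6,0,0,0,0,0,7],[0.6,0,0,0,0,0,5],[0.6,0,0,0,0,0,2.5],[0.6,0,0,0,0,0,0],[0.6,0,0,0,0,0,0],[0.6,0,0,0,0,0,0]])

```text
time_s: 20.0
tool_pos: [0.5519, 0.1023, 0.2628]
tool_rot: [-179.8, -0.1, -59.9]
force: [5.8, 0.5, -4.0]
grip_width: 0.0584
```

Call:
jog_arm(rows=[[0.4,0,0,0,0,0,0],[0.2,0,0,0,0,0,0],[0,0,0,0,0,0,0],[0,0,0,0,0,0,0],[0,0,0,0,0,0,0],[0,0,0,-0.015,0,0,0],[0,0,0,-0.025,0,0,0],[0,0,0,-0.025,0,0,0],[0,0,0,-0.025,0,0,0],[0,0,0,-0.025,0,0,0],[0,0,0,0,0,0,0],[0,0,0,0,0,0,0]])

```text
time_s: 21.0
tool_pos: [0.551, 0.1021, 0.3787]
tool_rot: [-179.8, -0.0, -59.9]
force: [0.2, 0.2, 0.5]
grip_width: 0.0872
```

```bash
python3 - <<'E'
from dial import *
dial('d2')
E
```

```text
tcp [0.551  0.1021 0.3787] [-179.83   -0.    -59.86] [0.2 0.2 0.5]
bezel_centre [200.8 322.2] 0.9 [0.552  0.1027 0.097 ]
zero_mark [181.3 341.3] 0.9 [0.576  0.0999 0.109 ]
pointer_tip [187.  341.4] 0.51 [0.5722 0.0975 0.109 ]
pointer_tip [67.  46.2] 0.46 [0.5428 0.3303 0.109 ]
```

View pics/d2.png

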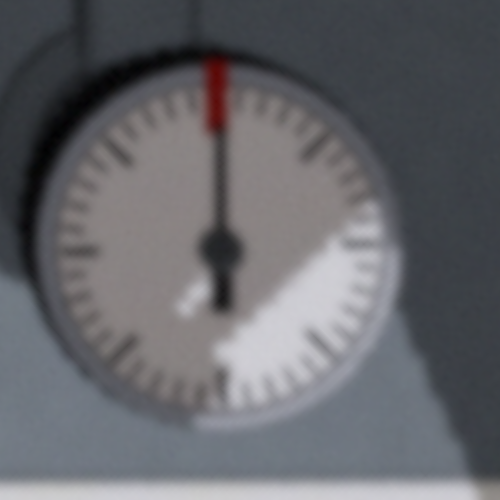

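```bash
python3 - <<'E'
from h import *
p=cams.camera_params('wrist'); im,d=cams.read_camera('wrist')
for c in ['side','scene']:
    p=cams.camera_params(c); im,d=cams.read_camera(c)
    for n,z in [('weight',.004),('weight_tab',.162),('tape_roll',0),('steel_can',0)]:
        r=landmark_of(c,n)
        if r: print(c,n,round(r[0]['conf'],2),at_z(p,*r[0]['position'],z).round(3))
print(status.get_obs()['force']); env.sign_off()
E
```

```text
side weight 0.96 [0.544 0.341 0.004]
side weight_tab 0.96 [0.545 0.336 0.162]
side tape_roll 0.61 [0.547 0.348 0.   ]
scene weight 0.9 [0.545 0.343 0.004]
scene weight_tab 0.67 [0.531 0.313 0.162]
scene tape_roll 0.69 [ 0.498 -0.322  0.   ]
scene steel_can 0.62 [ 0.747 -0.167  0.   ]
[ 0.42660866 -0.09695297 -0.26867878]
the job is handed in; nothing more can be done
```

The weight is off the hooks and standing on the cork mat, the dial is zeroed, and I handed the job in at about 21 s of the 72 s. The hand-in gives no verdict, so the results below are my own checks.

- **Unhooking:** I gripped the hanger plate and pushed the weight back about 17 mm against the keeper. I raised it over the noses, drew it forwards, and saw the keeper upright afterwards.
- **Weight on the mat:** The wrist camera's depth readings, taken just after release, put the weight upright about 1–2 mm from the mat's centre. The last side and scene pictures put its base within about 1 cm of the centre.
- **Dial:** I turned the bezel 95.5° clockwise. In the rectified picture the red mark sits about 1.7° (0.7 mm) from the pointer, against a limit of 2 mm.
- **Gripper:** It is open and clear, with about 0.5 N on the wrist.

**Checks that disagreed:**
- **Zero mark:** The network's points for the mark and the pointer tip were about 4.5 mm apart. That gap was mostly along the pointer, and I trusted the picture over it.
- **Tape roll:** The last side view reported it at the mat, which I take as a misdetection. The scene view had it within about 4 mm of its first position.
- **Weight's tab:** The scene camera's reading was about 3 cm off its base reading. The side camera and the earlier wrist depth showed the weight upright.
- **Powder can:** It was seen only by the scene camera, about 17 mm from its first estimate. The two were measured in different ways, and the arm never went near the can.

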